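# Close and lock the mould slides

### The job

The mould half on the turquoise mat has its two side slides standing open. Using only the fingertips and picking nothing up, push both slides fully home into the mould (either one first), and only then push the stud of the red lock bar round so that the bar swings across both slides to its stop. Leave the brass insert standing on the mould, and the other things on the bench, as they are.

Things in the scene. Friction and masses are not known exactly. Their poses are not given: they have to be found in the camera images.
- mould: Fixed mould half: aluminium block 160 (x) x 200 (y), top at z = 55 mm, on a steel foot plate 160 x 300 x 18 mm. Origin: centre of the underside, 3 mm above the work surface; z up, yaw within 0.35 rad. A slide runs in an open channel at each y end. 20 mm corner pads rise to z = 63 mm at x = +-68, y = +-88. x, y, z stated below are in this frame.
- slide_left (a joint): Slide at the mould's +y end, how far it stands out from home in m: 0 = fully home against its stop, 0.055 = fully out; it moves out along the mould's +y. It stays where it is left; about 2.5 N pushes it. Starts 0.025 to 0.050.
- slide_right (a joint): Slide at the mould's -y end, how far it stands out from home in m: 0 = fully home against its stop, 0.055 = fully out; it moves out along the mould's -y. It stays where it is left; about 2.5 N pushes it. Starts 0.025 to 0.050.
- slide_left_back (a point): Middle of the outer (pushed) face of the left slide, a steel block 60 wide (x), 70 long (y), 33 high (z = 18.5 to 51.5 mm) whose outer end is a flat upright brass plate. The point lies at x = 0, y = 112 mm + the joint value, z = 35 mm: at home the brass face still stands 12 mm proud of the aluminium block.
- slide_right_back (a point): The same for the right slide: x = 0, y = -(112 mm + the joint value), z = 35 mm.
- lock_bar (a joint): Red flat bar 156 x 20 x 10 mm (z = 57 to 67) on an upright pivot at the mould's centre (x = y = 0). Angle in rad: 0 = at its stop, along the mould's y across both slides (locked); grows counterclockwise seen from above, up to 1.4. Stays where it is left; about 1.5 N at the stud moves it. Starts 0.75 to 1.25.
- lock_bar_stud (a point): Top centre of the black upright stud on the lock bar, 12 mm diameter, from the bar's top at z = 67 to z = 102 mm, 65 mm from the pivot. At bar angle q it is at x = -65 sin q, y = 65 cos q mm: on the mould's -x side when open, straight towards +y of the pivot when locked.
- core_insert: Loose brass core insert, 22 x 22 x 22 mm with a 16 mm round nose to 34 mm high, standing on the mould's top near x = 54, y = 35 mm, clear of the bar's sweep. Origin: centre of its underside. To be left standing there.
- paste_jar: Loose white jar with green cap, 44 mm diameter, 45 high, beyond the mould; origin centre of underside. Leave alone.
- gauge_block: Loose steel block 30 x 60 x 40 high, beyond the mould; origin centre of underside. Leave alone.
- oil_bottle: Loose yellow bottle with red cap, 44 mm diameter, 90 high; origin centre of underside. Leave alone.
- stone_box: Loose blue flat box 55 x 90 x 22 high; origin centre of underside. Leave alone.
- screwdriver: Loose screwdriver with orange handle, 170 long, lying on the mat. Leave alone.
- pin_cup: Loose aluminium cup, 60 mm diameter, 60 high; origin centre of underside. Leave alone.
There are look-alikes about, which are no part of the job. What is shaped like the core_insert but black or green is not meant.

How it is judged:
By the outcome, as a careful person would: the job done as asked, in the order asked, and still so for the second after the job is handed in, with the robot touching nothing.
It also fails if it takes over 64 s, if anything falls off the work surface, if the arm or the gripper's body presses on something with over 40 N, if the wrist force passes 120 N, or if a joint passes its speed limit or range.

### The arm

A 6-joint arm with a two-finger parallel gripper is mounted at the origin on the work surface. World frame = base frame: x ahead of the robot, y to its left, z up, the work surface at z = 0. Lengths are in m, angles in rad, forces in N, time in s.
With the tool pointing down it reaches from about 0.375 to 0.975 m from the base axis. Payload 3.8 kg.
Tool frame: the origin (TCP) lies between the finger pads; the fingertips stand 8 mm ahead of it and the grasp point (between the pads) lies 11 mm behind it (tcp_to_tips is the distance from the TCP to the fingertips, in m); z points along the fingers, y is the line along which they close (so a half turn about z gives the same grasp; the last joint's range is limited). The gripper opens to 85 mm and grips with 20 to 120 N. Pads are 22 mm wide; open, the fingers measure 114 mm over their backs; the gripper's body (76 mm by 85 mm) begins 54 mm behind the grasp point. The pads swing forward as they close: fully open they stand 13 mm farther back than shut.
Start: joints at [-1.208, 0.264, 1.604, -0, 1.274, -0.037], TCP at [0.263, -0.622, 0.239] pointing down, gripper open.
Joint ranges: [-2.63, 2.63], [-0.94, 2.18], [0.31, 2.57], [-1.31, 4.45], [0, 2.66], [-2.55, 2.55]. Speed limits (rad/s): [2.57, 2.57, 3.14, 3.14, 3.14, 3.14].

### API

Orientations are given as a rotation vector (axis times angle).
In Python, from workcell import * gives the robot as it stands.
- The arm moves only by the tool move_arm, never from a script. Its argument "series" is one flat list of numbers, 7 for each row, row after row: the finger opening in cm, from 0 to 8.54, then the shift along the tool's x, y, z in cm, then the turn, a rotation vector about the tool's x, y, z in degrees. A call has 1 to 5 rows; each row shifts and turns the commanded pose from where the row before left it, along the tool's axes as they then stand; what a row does not reach is not made up. A row lasts 1/8 s, in which the tool goes at most 62.5 mm and 10.7 degrees, less where a joint would pass 70% of its speed; a pose out of reach is approached as far as the arm can. A call is refused whole if a number of a shift passes 6.25 or a number of a turn 10.7, either way. A call with a gripper value outside its range is refused whole. The fingers move at their own pace and stop on an object; "grip_force" is the grip in N (left out, the last holds). Time passes only in rows, so rows that do not move let the fingers close. It gives the time, the measured TCP pose, the force, the opening and the grip force at its end, in the units of the state.
- read_state(): the state, without advancing time (a new reading comes with each control period).
- read_camera(name): name is "side" or "top"; returns the picture (384x512x3 uint8, red, green, blue); there is no depth.
- calibration(name): a dict with "camera_matrix" (3x3 intrinsics, pixels), "rvec" (rotation vector, rad) and "tvec" (3), from world to camera coordinates, as OpenCV has them. Camera axes: x right, y down, z forward; pixel columns grow to the right and rows downward; lengths in m; the calibration is good to about 2 mm. A picture is of the moment at which its call begins. calibration takes no time and is no camera call.
- finish_job(): hands the job in; it is judged then, once.
The state is a dict: "time": time; "q": joint angles; "joint_vel": joint speeds; "joint_torque": joint torques, N m; "tool_pos": TCP position; "tcp_rot": TCP orientation; "wrist_force": force on the tool from outside, world axes, zero at the start; "torque": the same for the moment, N m; "width": opening from 0.0 (shut) to 1.0 (fully open); "grip_force": force on a finger pad.
Only numpy, scipy, OpenCV 4.12 (cv2) and the standard library are available. Lean on these libraries where they do the work, as an engineer would, in place of code of your own. Each camera call takes 0.05 s, during which the arm holds its last target. There are 200 camera calls.

## Working session

There is one attempt and no reset: what is moved stays moved. The work goes in short steps, Python scripts to look and compute and a tool call to move; the robot and the scene stay as the last step left them, time stands still between calls to the robot, and variables do not carry over. Pictures are saved under pics/ and viewed, at most 10 in all, crops included, and the job is handed in when it is done.

Besides the shell and the picture viewer there is one more tool, called as name(argument=value, ...) on one line, values as JSON. move_arm: Moves the arm, as the interface text tells. Its arguments: {"type":"object","properties":{"series":{"type":"array"},"grip_force":{"type":"number"}},"required":["series"]}

```bash
mkdir -p pics
python3 - <<'E'
from workcell import *
import cv2
for n in("side","top"):
    im=read_camera(n); cv2.imwrite(f"pics/{n}0.png",cv2.resize(im[:,:,::-1],None,fx=1.5,fy=1.5,interpolation=cv2.INTER_CUBIC)); cv2.imwrite(f"{n}raw.png",im[:,:,::-1])
    print(calibration(n))
print(read_state())
E
```

```text
{'camera_matrix': array([[488.25374922,   0.        , 257.5740602 ],
       [  0.        , 488.25374922, 190.8388666 ],
       [  0.        ,   0.        ,   1.        ]]), 'rvec': array([ 0.43004342, -2.69571239,  1.28327686]), 'tvec': array([0.55358918, 0.19363811, 1.1075033 ])}
{'camera_matrix': array([[356.48371009,   0.        , 255.26819161],
       [  0.        , 356.48371009, 192.59314655],
       [  0.        ,   0.        ,   1.        ]]), 'rvec': array([ 2.16165476, -2.09980983,  0.18498383]), 'tvec': array([-0.02851507,  0.58706479,  0.85882379])}
{'time': 0.1, 'q': array([-1.20792688e+00,  2.64662843e-01,  1.60521798e+00,  9.08449345e-06,
        1.27370547e+00, -3.68916440e-02]), 'joint_vel': array([ 0.00039421,  0.00017523, -0.00212427,  0.00106217, -0.00089882,
       -0.00165331]), 'joint_torque': array([ 4.19420667e-04, -5.16709256e+01, -3.68589914e+01, -4.20456288e-06,
        6.30129478e-03, -9.75200805e-06]), 'tool_pos': array([ 0.26248973, -0.62118287,  0.23810711]), 'tcp_rot': array([-3.07711585e+00, -6.23375328e-01,  4.94390134e-04]), 'wrist_force': array([ 0.73641554, -0.19509591, -0.5274399 ]), 'torque': array([-0.00849827,  0.01963206, -0.01869523]), 'grip_force': 0.0, 'width': 1.0028860531183172}
```

View pics/top0.png

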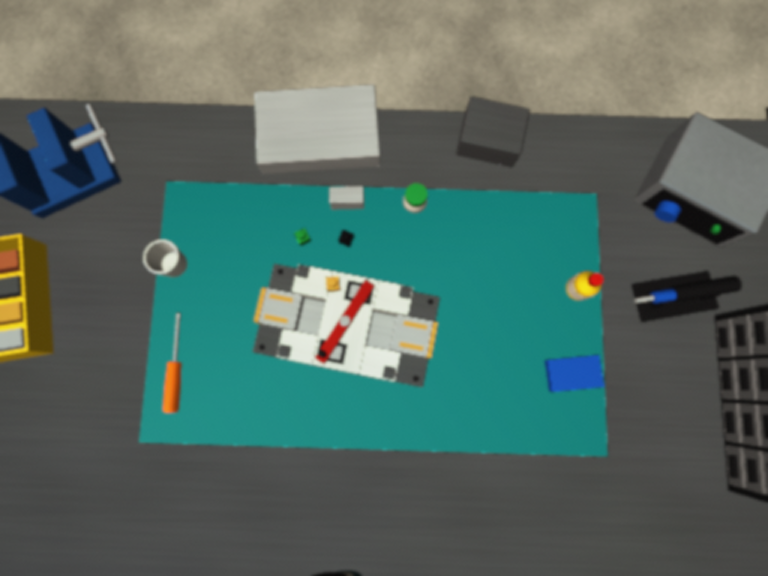

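View pics/side0.png

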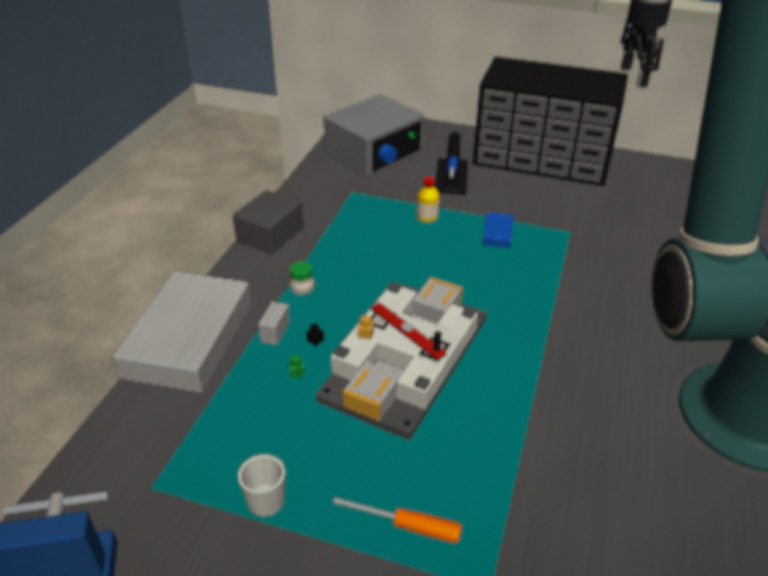

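The top view shows the mould at about (346,324), the red bar from (370,285) to (322,358) with the black stud near (323,353), and the brass insert at (333,284). Both slides are out, with brass ends at (258,305) and (434,340). Look-alikes are the green insert (303,237) and the black insert (346,238), both off the mould. The side view agrees: insert (366,327), stud (437,340), left brass face (362,402). I'll crop closer.

Run:
```python
import cv2
t=cv2.imread("topraw.png")[165:265,160:300]; s=cv2.imread("sideraw.png")[175:300,200:340]
cv2.imwrite("pics/tc.png",cv2.resize(t,None,fx=5.5,fy=5.5,interpolation=cv2.INTER_CUBIC))
cv2.imwrite("pics/sc.png",cv2.resize(s,None,fx=4.8,fy=4.8,interpolation=cv2.INTER_CUBIC))
```

```text
(no output)
```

View pics/tc.png

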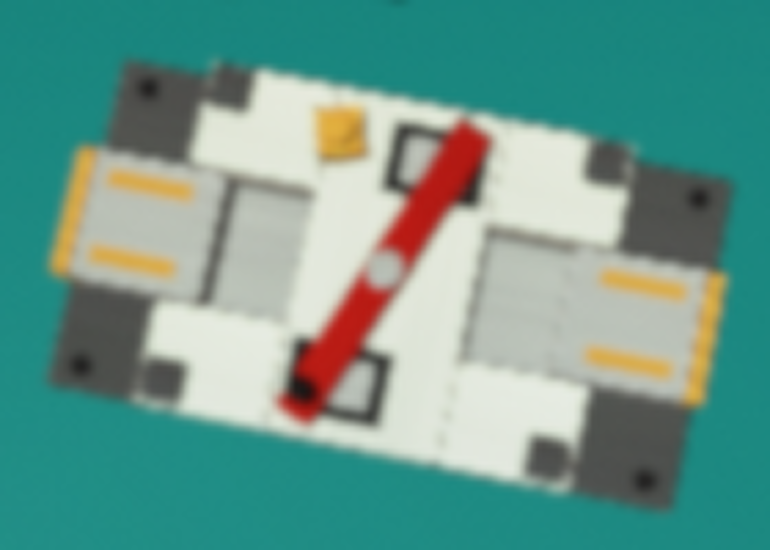

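View pics/sc.png

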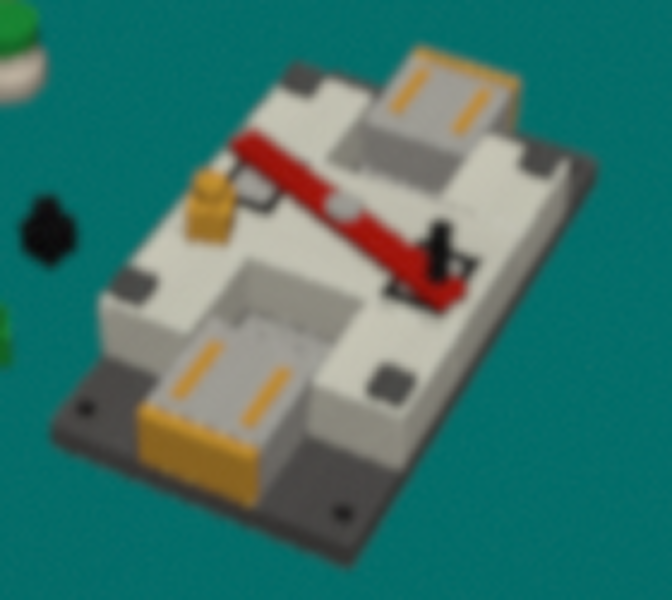

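The close crops show one brass insert on the mould (top crop 340,133; side crop 210,205), so that is the one to leave alone. The black stud's top is at (300,386) in the top crop and (440,224) in the side crop, and the four pads and both brass end edges are clear. I'll fit the pose from both views.

```bash
cat > fit.py <<'E'
from workcell import *
import numpy as np, cv2
from scipy.optimize import least_squares
cal={n:calibration(n) for n in("top","side")}
def raw(n,c):
    f,o=((5.5,(160,165)) if n=="top" else (4.8,(200,175)))
    return (np.array(c)+.5)/f-.5+np.array(o)
P=[("top",k,c) for k,c in {'++':(234,87),'+-':(609,161),'-+':(163,380),'--':(548,457),'piv':(385,268),'L+':(83,148),'L-':(55,275),'R+':(727,275),'R-':(702,405),'stud':(300,386)}.items()]
P+=[("side",k,c) for k,c in {'++':(130,285),'-+':(391,383),'+-':(303,79),'--':(541,160),'piv':(344,203),'L+':(142,405),'L-':(256,468),'R+':(417,47),'R-':(520,80),'stud':(440,224)}.items()]
def loc(k,p):
    q,l,r=p[4:7]
    s=lambda c:1 if c=='+' else -1
    if k=='piv':return(0,0,.068)
    if k=='stud':return(-.065*np.sin(q),.065*np.cos(q),.102)
    if k[0]=='L':return(s(k[1])*.03,.112+l,.0515)
    if k[0]=='R':return(s(k[1])*.03,-.112-r,.0515)
    return(s(k[0])*.068,s(k[1])*.088,.063)
def W(m,p):
    c,s=np.cos(p[3]),np.sin(p[3]); m=np.array(m)
    return np.array([p[0]+c*m[0]-s*m[1],p[1]+s*m[0]+c*m[1],p[2]+m[2]])
def res(p):
    o=[]
    for n,k,c in P:
        C=cal[n];u=cv2.projectPoints(W(loc(k,p),p)[None],C["rvec"],C["tvec"],C["camera_matrix"],None)[0].ravel()
        o.append(u-raw(n,c))
    return np.ravel(o)
if __name__=="__main__":
    r=least_squares(res,[.55,0,.003,-.15,1,.04,.04],loss="soft_l1")
    print(np.round(r.x,4)); 
    for (n,k,c),e in zip(P,res(r.x).reshape(-1,2)): print(n,k,np.round(e,1))
    np.save("p.npy",r.x)
    st=read_state(); R=cv2.Rodrigues(st["tcp_rot"])[0]; print(R.round(3),st["tool_pos"])
    for k in('piv','L+','L-','R+','R-','stud'): print(k,W(loc(k,r.x),r.x).round(4))
E
python3 fit.py
```

```text
[ 5.3130e-01  5.0300e-02 -1.0000e-03 -1.6840e-01  1.2139e+00  3.8100e-02
  4.0800e-02]
top ++ [-0.7 -0. ]
top +- [-0.7 -0. ]
top -+ [ 0.1 -0.4]
top -- [-0.  -0.3]
top piv [ 0.1 -0.2]
top L+ [ 0.4 -0.6]
top L- [-0.  -0.7]
top R+ [ 0.  -0.5]
top R- [ 0.3 -0.7]
top stud [-0.2 -0. ]
side ++ [ 1.2 -0.4]
side -+ [ 0.6 -0.4]
side +- [ 0.1 -0.3]
side -- [ 0.2 -0.5]
side piv [0.3 1.6]
side L+ [-0.4  1.6]
side L- [ 0.1 -1.8]
side R+ [0.5 0.3]
side R- [0.2 0.3]
side stud [0.7 0.7]
[[ 0.921  0.389 -0.001]
 [ 0.389 -0.921  0.002]
 [ 0.    -0.002 -1.   ]] [ 0.26248973 -0.62118287  0.23810711]
piv [0.5313 0.0503 0.067 ]
L+ [0.586  0.1933 0.0505]
L- [0.5269 0.2034 0.0505]
R+ [ 0.5353 -0.1053  0.0505]
R- [ 0.4761 -0.0953  0.0505]
stud [0.4751 0.0829 0.101 ]
```

move_arm(series=[0,0,0,0,0,0,-10.7,0,0,0,0,0,0,-10.7,0,0,0,0,0,0,-10.7,0,0,0,0,0,0,-10.7,0,0,0,0,0,0,-10.7], grip_force=40)

```text
time: 0.72
tool_pos: [0.2625, -0.6214, 0.2385]
tcp_rot: [-2.462, -1.95, -0.001]
wrist_force: [0.1, 0.1, -0.0]
width: -0.002
grip_force: 0.0
```

move_arm(series=[0,0,0,0,0,0,-3.9,0,0,0,0,0,0,0])

```text
time: 0.98
tool_pos: [0.2626, -0.6214, 0.2386]
tcp_rot: [-2.401, -2.024, -0.001]
wrist_force: [0.1, 0.2, -0.9]
width: -0.002
grip_force: 0.0
```

```bash
cat > rel.py <<'E'
from fit import *
p=np.load("p.npy"); p[2]=.003
def here():
    st=read_state(); d=W((0,0,0),p); v=st["tool_pos"]-d; c,s=np.cos(p[3]),np.sin(p[3])
    R=cv2.Rodrigues(st["tcp_rot"])[0]
    F=np.array([[c,s,0],[-s,c,0],[0,0,1]])
    print("t",round(st["time"],2),"TCP in mould mm",(F@v*1e3).round(1),"F(mould)",(F@st["wrist_force"]).round(1),"w",round(float(st["width"]),3),"q",st["q"].round(2))
    print("tool axes in mould\n",(F@R).round(3))
if __name__=="__main__": here()
E
python3 rel.py
```

```text
t 0.97 TCP in mould mm [-152.3 -707.3  235.6] F(mould) [ 0.   0.2 -0.9] w -0.002 q [-1.21  0.26  1.6  -0.    1.27 -1.04]
tool axes in mould
 [[ 0.002  1.    -0.001]
 [ 1.    -0.002  0.001]
 [ 0.001 -0.001 -1.   ]]
```

move_arm(series=[0,5.75,1.7,0,0,0,0,0,5.75,1.7,0,0,0,0,0,5.75,1.7,0,0,0,0,0,5.75,1.7,0,0,0,0,0,5.75,1.7,0,0,0,0])

```text
time: 1.6
tool_pos: [0.3954, -0.3509, 0.2392]
tcp_rot: [2.403, 2.023, 0.0]
wrist_force: [0.3, 0.5, -0.0]
width: 0.002
grip_force: 0.0
```

move_arm(series=[0,5.75,1.7,0,0,0,0,0,5.75,1.7,0,0,0,0,0,5.75,1.7,0,0,0,0,0,5.0,1.6,0,0,0,0,0,0,0,0,0,0,0])

```text
time: 2.22
tool_pos: [0.4995, -0.1415, 0.2392]
tcp_rot: [-2.397, -2.03, -0.001]
wrist_force: [-0.5, -0.1, -0.6]
width: 0.004
grip_force: 0.0
```

```bash
python3 rel.py
```

```text
t 2.23 TCP in mould mm [   0.8 -194.5  236.2] F(mould) [-0.5 -0.2 -0.6] w 0.004 q [-0.32 -0.03  1.93  0.    1.24 -0.16]
tool axes in mould
 [[-0.003  1.    -0.   ]
 [ 1.     0.003  0.001]
 [ 0.001  0.    -1.   ]]
```

Now go down to mould z ≈ 41 and approach gently.

move_arm(series=[0,0,0,5,0,0,0,0,0,0,5,0,0,0,0,0,0,5,0,0,0,0,0,0,4.5,0,0,0,0,0,0,0,0,0,0])

```text
time: 2.85
tool_pos: [0.4939, -0.1443, 0.0404]
tcp_rot: [-2.397, -2.018, 0.008]
wrist_force: [0.4, -0.1, 0.3]
width: 0.003
grip_force: 0.0
```

move_arm(series=[0,1,0,0,0,0,0,0,1,0,0,0,0,0,0,1,0,0,0,0,0,0,0.5,0,0,0,0,0,0,0,0,0,0,0,0])

```text
time: 3.48
tool_pos: [0.5046, -0.1096, 0.0447]
tcp_rot: [2.4, 2.027, 0.001]
wrist_force: [-0.7, 0.0, 0.6]
width: 0.0
grip_force: 0.0
```

```bash
python3 rel.py
```

```text
t 3.48 TCP in mould mm [   0.5 -162.1   41.7] F(mould) [-0.7 -0.1  0.6] w 0.0 q [-0.26  0.17  2.11 -0.    0.86 -0.09]
tool axes in mould
 [[-0.     1.     0.001]
 [ 1.     0.    -0.   ]
 [-0.     0.001 -1.   ]]
```

move_arm(series=[0,0.6,0,0,0,0,0,0,0.6,0,0,0,0,0,0,0.6,0,0,0,0,0,0,0.6,0,0,0,0,0,0,0.4,0,0,0,0,0])

```text
time: 4.1
tool_pos: [0.5093, -0.0822, 0.0444]
tcp_rot: [2.401, 2.026, 0.0]
wrist_force: [0.4, -3.3, 1.2]
width: 0.0
grip_force: 1.4
```

move_arm(series=[0,0.3,0,0,0,0,0,0,0.2,0,0,0,0,0,0,0.2,0,0,0,0,0])

```text
time: 4.47
tool_pos: [0.5105, -0.0756, 0.0444]
tcp_rot: [2.401, 2.026, 0.0]
wrist_force: [0.5, -1.8, 1.7]
width: 0.0
grip_force: 1.3
```

```bash
python3 rel.py
```

```text
t 4.47 TCP in mould mm [   0.6 -127.6   41.4] F(mould) [ 0.8 -1.6  1.7] w 0.0 q [-0.2   0.17  2.11 -0.    0.86 -0.03]
tool axes in mould
 [[ 0.001  1.     0.   ]
 [ 1.    -0.001 -0.   ]
 [-0.     0.    -1.   ]]
```

Pushing at about 3 N. Now small steps until the force jumps.

move_arm(series=[0,0.2,0,0,0,0,0,0,0.1,0,0,0,0,0])

```text
time: 4.72
tool_pos: [0.5109, -0.0726, 0.0443]
tcp_rot: [2.401, 2.026, 0.0]
wrist_force: [0.3, -2.5, 1.8]
width: -0.002
grip_force: 1.3
```

move_arm(series=[0,0.1,0,0,0,0,0,0,0.1,0,0,0,0,0])

```text
time: 4.97
tool_pos: [0.5112, -0.0707, 0.0443]
tcp_rot: [2.401, 2.026, 0.0]
wrist_force: [1.7, -3.2, 1.2]
width: -0.005
grip_force: 1.3
```

move_arm(series=[0,0.1,0,0,0,0,0,0,0.1,0,0,0,0,0])

```text
time: 5.22
tool_pos: [0.5113, -0.0695, 0.0443]
tcp_rot: [2.4, 2.026, -0.002]
wrist_force: [-0.0, -8.4, 1.7]
width: 0.001
grip_force: 4.2
```

move_arm(series=[0,0.1,0,0,0,0,0,0,0,0,0,0,0,0])

```text
time: 5.48
tool_pos: [0.5113, -0.0695, 0.0443]
tcp_rot: [2.398, 2.026, -0.004]
wrist_force: [-0.4, -10.4, 1.4]
width: 0.001
grip_force: 5.0
```

move_arm(series=[0,0.1,0,0,0,0,0,0,0,0,0,0,0,0])

```text
time: 5.72
tool_pos: [0.5113, -0.0694, 0.0443]
tcp_rot: [2.397, 2.026, -0.005]
wrist_force: [0.0, -13.9, 1.0]
width: 0.001
grip_force: 6.9
```

```bash
python3 rel.py
```

```text
t 5.72 TCP in mould mm [   0.4 -121.4   41.3] F(mould) [  2.4 -13.7   1. ] w 0.001 q [-0.18  0.17  2.11 -0.01  0.86 -0.01]
tool axes in mould
 [[-0.001  1.     0.   ]
 [ 1.     0.001 -0.005]
 [-0.005 -0.    -1.   ]]
```

move_arm(series=[0,-1.2,0,0,0,0,0,0,-2,0,0,0,0,0,0,0,0,-5,0,0,0,0,0,0,-5,0,0,0,0,5,0,0,0,0,0])

```text
time: 6.35
tool_pos: [0.5179, -0.0508, 0.149]
tcp_rot: [2.402, 2.016, 0.009]
wrist_force: [0.1, 0.4, -1.1]
width: -0.002
grip_force: 0.0
```

move_arm(series=[0,5.9,0,0,0,0,0,0,5.9,0,0,0,0,0,0,5.9,0,0,0,0,0,0,5.9,0,0,0,0,0,5.9,0,0,0,0,0,0])

```text
time: 6.98
tool_pos: [0.5538, 0.1876, 0.1437]
tcp_rot: [-2.394, -2.03, 0.0]
wrist_force: [-0.3, -0.8, -0.5]
width: 0.2
grip_force: 0.0
```

move_arm(series=[0,0,0,0,0,0,0,0,0,0,0,0,0,0])

```text
time: 7.22
tool_pos: [0.5538, 0.1823, 0.1437]
tcp_rot: [-2.402, -2.024, 0.002]
wrist_force: [-0.6, -0.3, 0.0]
width: 0.002
grip_force: 0.0
```

```bash
python3 rel.py
```

```text
t 7.22 TCP in mould mm [  0.  133.8 140.7] F(mould) [-0.6 -0.4  0. ] w 0.002 q [0.28 0.17 1.9  0.   1.07 0.45]
tool axes in mould
 [[ 0.002  1.    -0.001]
 [ 1.    -0.002 -0.001]
 [-0.001 -0.001 -1.   ]]
```

Two rows had the shift in the opening column, so the fingers opened briefly. They were clear of everything and are shut again. Carrying on to y ≈ 190, then down.

move_arm(series=[0,5.7,0,0,0,0,0,0,0,0,0,0,0,0,0,0,0,5,0,0,0,0,0,0,5,0,0,0,0,0,0,0,0,0,0])

```text
time: 7.85
tool_pos: [0.5594, 0.2363, 0.0395]
tcp_rot: [-2.4, -2.021, 0.017]
wrist_force: [-0.2, 0.2, 0.0]
width: 0.003
grip_force: 0.0
```

move_arm(series=[0,-1,0,0,0,0,0,0,-1,0,0,0,0,0,0,-0.8,0,0,0,0,0,0,-0.6,0,0,0,0,0,0,-0.6,0,0,0,0,0])

```text
time: 8.48
tool_pos: [0.5586, 0.2007, 0.0456]
tcp_rot: [2.401, 2.025, 0.005]
wrist_force: [1.4, 3.0, 2.1]
width: -0.001
grip_force: 1.5
```

```bash
python3 rel.py
```

```text
t 8.47 TCP in mould mm [  1.7 152.8  42.6] F(mould) [0.9 3.2 2.1] w -0.001 q [0.3  0.3  1.95 0.   0.89 0.47]
tool axes in mould
 [[ 0.001  1.     0.003]
 [ 1.    -0.001  0.002]
 [ 0.002  0.003 -1.   ]]
```

move_arm(series=[0,-0.6,0,0,0,0,0,0,-0.6,0,0,0,0,0,0,-0.5,0,0,0,0,0,0,-0.3,0,0,0,0,0,0,-0.2,0,0,0,0,0])

```text
time: 9.1
tool_pos: [0.5535, 0.1784, 0.0441]
tcp_rot: [-2.401, -2.026, 0.0]
wrist_force: [1.0, 1.9, 0.6]
width: -0.002
grip_force: 1.3
```

move_arm(series=[0,-0.2,0,0,0,0,0,0,-0.1,0,0,0,0,0])

```text
time: 9.35
tool_pos: [0.5531, 0.1756, 0.0441]
tcp_rot: [-2.401, -2.026, 0.0]
wrist_force: [2.4, 2.1, 1.3]
width: 0.001
grip_force: 1.3
```

move_arm(series=[0,-0.1,0,0,0,0,0,0,-0.1,0,0,0,0,0])

```text
time: 9.6
tool_pos: [0.5527, 0.1737, 0.0441]
tcp_rot: [-2.401, -2.026, 0.0]
wrist_force: [1.9, 2.1, -0.3]
width: -0.001
grip_force: 1.3
```

move_arm(series=[0,-0.1,0,0,0,0,0,0,-0.1,0,0,0,0,0])

```text
time: 9.85
tool_pos: [0.5526, 0.1729, 0.0442]
tcp_rot: [-2.401, -2.024, -0.003]
wrist_force: [3.2, 8.9, -2.8]
width: 0.002
grip_force: 4.5
```

```bash
python3 rel.py
```

```text
t 9.85 TCP in mould mm [  0.4 124.4  41.2] F(mould) [ 1.6  9.3 -2.8] w 0.002 q [0.26 0.28 1.98 0.   0.88 0.43]
tool axes in mould
 [[ 0.002  1.     0.   ]
 [ 1.    -0.002  0.002]
 [ 0.002  0.    -1.   ]]
```

move_arm(series=[0,-0.1,0,0,0,0,0,0,-0.1,0,0,0,0,0,0,0,0,0,0,0,0])

```text
time: 10.22
tool_pos: [0.5526, 0.1728, 0.0442]
tcp_rot: [-2.4, -2.022, -0.007]
wrist_force: [2.6, 13.1, -3.9]
width: 0.003
grip_force: 6.8
```

move_arm(series=[0,1.4,0,0,0,0,0,0,2.5,0,0,0,0,0,0,0,0,-5,0,0,0,0,0,0,-5,0,0,0,0,0,0,-5,0,0,0])

```text
time: 10.85
tool_pos: [0.5576, 0.2077, 0.1949]
tcp_rot: [-2.401, -2.026, 0.005]
wrist_force: [0.6, -0.4, -0.4]
width: 0.0
grip_force: 0.0
```

move_arm(series=[0,0,0,0,0,0,10.7,0,0,0,0,0,0,10.7,0,0,0,0,0,0,10.7,0,0,0,0,0,0,10.7,0,0,0,0,0,0,10.7])

```text
time: 11.48
tool_pos: [0.5577, 0.2076, 0.1935]
tcp_rot: [3.057, 0.719, -0.005]
wrist_force: [0.6, 0.2, 0.3]
width: 0.003
grip_force: 0.0
```

Run:
```python
from rel import *
o=W((0,.0015,0),p); p[:2]=o[:2]; np.save("p.npy",p)
here()
for n,(x,y,w,h) in {"top":(160,165,140,100),"side":(200,175,140,125)}.items():
    im=read_camera(n)[y:y+h,x:x+w,::-1]; cv2.imwrite(f"pics/{n}1.png",cv2.resize(im,None,fx=3,fy=3,interpolation=cv2.INTER_CUBIC))
a,b=cv2.imread("pics/top1.png"),cv2.imread("pics/side1.png")
cv2.imwrite("pics/both1.png",cv2.vconcat([a,b])[:, :] if False else cv2.resize(cv2.hconcat([cv2.copyMakeBorder(a,0,75,0,0,cv2.BORDER_CONSTANT),b]),(798,356)))
```

```text
t 11.47 TCP in mould mm [ -0.3 157.9 190.5] F(mould) [0.5 0.3 0.3] w 0.003 q [ 0.32  0.15  1.83 -0.    1.17  1.42]
tool axes in mould
 [[ 0.808  0.589 -0.002]
 [ 0.589 -0.808 -0.002]
 [-0.003  0.001 -1.   ]]
```

View pics/both1.png

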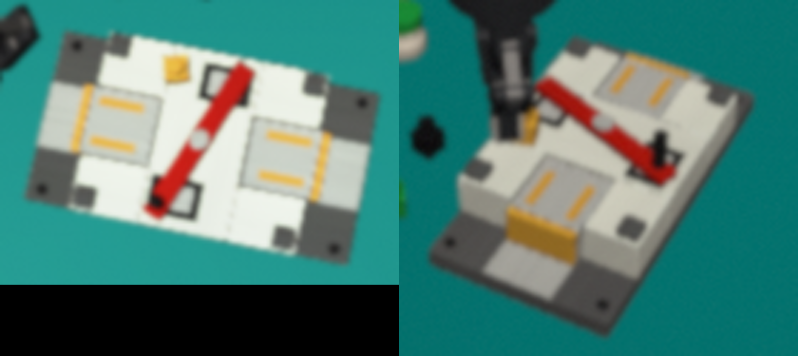

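Both slides are flush home (brass edges at (85,118) and (320,167) in the left view), the bar hasn't moved, and the insert is in place at (177,68). Next, the stud.

move_arm(series=[0,-5.35,2.45,0,0,0,0,0,-5.35,2.45,0,0,0,0,0,-5.35,2.45,0,0,0,0,0,0,0,0,0,0,0])

```text
time: 12.08
tool_pos: [0.4451, 0.0678, 0.1932]
tcp_rot: [3.055, 0.729, -0.006]
wrist_force: [1.1, 0.1, -0.6]
width: -0.003
grip_force: 0.0
```

move_arm(series=[0,0,0,5,0,0,0,0,0,0,5.3,0,0,0,0,0,0,0,0,0,0])

```text
time: 12.45
tool_pos: [0.4445, 0.0701, 0.0874]
tcp_rot: [-3.054, -0.732, 0.016]
wrist_force: [-1.5, 0.1, 0.2]
width: -0.001
grip_force: 0.0
```

```bash
cat > arc.py <<'E'
from rel import *
here()
st=read_state();c,s=np.cos(p[3]),np.sin(p[3]);F=np.array([[c,s,0],[-s,c,0],[0,0,1]])
R=F@cv2.Rodrigues(st["tcp_rot"])[0]; cur=F@(st["tool_pos"]-W((0,0,0),p))*1e3; n=R[:,0]
for q in (1.21,1.1,1,.9,.8,.7,.6,.5,.4,.3,.2,.1,0,-.05):
    t=np.array([-65*np.sin(q),65*np.cos(q),87])-16.9*n; t[2]=87
    d=R.T@(t-cur); print(q,t.round(1),"tool shift cm",(d/10).round(2)); cur=t
E
python3 arc.py
```

```text
t 12.45 TCP in mould mm [-88.9   3.5  84.4] F(mould) [-1.5 -0.1  0.2] w -0.001 q [ 0.1  -0.    2.21 -0.    0.95  1.2 ]
tool axes in mould
 [[ 0.803  0.596 -0.01 ]
 [ 0.596 -0.803 -0.003]
 [-0.01  -0.004 -1.   ]]
1.21 [-74.4  12.9  87. ] tool shift cm [ 1.73  0.11 -0.28]
1.1 [-71.5  19.4  87. ] tool shift cm [ 0.62 -0.35 -0.  ]
1 [-68.3  25.   87. ] tool shift cm [ 0.6  -0.26 -0.  ]
0.9 [-64.5  30.3  87. ] tool shift cm [ 0.62 -0.2  -0.01]
0.8 [-60.2  35.2  87. ] tool shift cm [ 0.64 -0.14 -0.01]
0.7 [-55.4  39.6  87. ] tool shift cm [ 0.65 -0.07 -0.01]
0.6 [-50.3  43.6  87. ] tool shift cm [ 0.65 -0.01 -0.01]
0.5 [-44.7  47.   87. ] tool shift cm [ 0.65  0.06 -0.01]
0.4 [-38.9  49.8  87. ] tool shift cm [ 0.64  0.12 -0.01]
0.3 [-32.8  52.   87. ] tool shift cm [ 0.62  0.19 -0.01]
0.2 [-26.5  53.6  87. ] tool shift cm [ 0.6   0.25 -0.01]
0.1 [-20.1  54.6  87. ] tool shift cm [ 0.57  0.31 -0.01]
0 [-13.6  54.9  87. ] tool shift cm [ 0.54  0.36 -0.01]
-0.05 [-10.3  54.8  87. ] tool shift cm [ 0.26  0.2  -0.  ]
```

move_arm(series=[0,0.8,0.05,0,0,0,0,0,0.8,0.05,0,0,0,0,0,0.62,-0.35,0,0,0,0,0,0.6,-0.26,0,0,0,0,0,0.62,-0.2,0,0,0,0])

```text
time: 13.08
tool_pos: [0.4769, 0.0925, 0.0919]
tcp_rot: [3.056, 0.729, 0.002]
wrist_force: [-1.7, -0.8, 1.1]
width: -0.002
grip_force: 0.7
```

```bash
python3 rel.py
```

```text
t 13.07 TCP in mould mm [-60.7  31.   88.9] F(mould) [-1.5 -1.   1.1] w -0.002 q [ 0.14  0.05  2.14 -0.    0.95  1.24]
tool axes in mould
 [[ 0.804  0.594  0.001]
 [ 0.594 -0.804  0.   ]
 [ 0.001  0.001 -1.   ]]
```

move_arm(series=[0,0.55,-0.1,0,0,0,0,0,0.65,-0.07,0,0,0,0,0,0.65,-0.01,0,0,0,0,0,0.65,0.06,0,0,0,0,0,0.6,0.12,0,0,0,0])

```text
time: 13.7
tool_pos: [0.5041, 0.1063, 0.0911]
tcp_rot: [-3.056, -0.728, 0.0]
wrist_force: [-1.7, -0.3, -0.1]
width: -0.001
grip_force: 0.7
```

```bash
python3 arc.py | sed -n '1,4p;14,18p'
```

```text
t 13.7 TCP in mould mm [-36.2  49.1  88.1] F(mould) [-1.6 -0.6 -0.1] w -0.001 q [0.16 0.11 2.08 0.   0.95 1.26]
tool axes in mould
 [[ 0.804  0.594 -0.   ]
 [ 0.594 -0.804 -0.   ]
0.4 [-38.9  49.8  87. ] tool shift cm [ 0.64  0.12 -0.  ]
0.3 [-32.8  52.1  87. ] tool shift cm [ 0.62  0.18 -0.  ]
0.2 [-26.5  53.7  87. ] tool shift cm [ 0.6   0.24 -0.  ]
0.1 [-20.1  54.6  87. ] tool shift cm [ 0.57  0.3  -0.  ]
0 [-13.6  55.   87. ] tool shift cm [ 0.54  0.36 -0.  ]
```

move_arm(series=[0,0.5,0.12,0,0,0,0,0,0.5,0.17,0,0,0,0,0,0.4,0.2,0,0,0,0])

```text
time: 14.08
tool_pos: [0.5189, 0.1081, 0.0913]
tcp_rot: [-3.056, -0.728, -0.0]
wrist_force: [-0.9, 0.4, 0.3]
width: -0.004
grip_force: 0.6
```

move_arm(series=[0,0.17,0.11,0,0,0,0,0,0.17,0.11,0,0,0,0])

```text
time: 14.32
tool_pos: [0.5226, 0.1075, 0.0913]
tcp_rot: [3.056, 0.728, 0.0]
wrist_force: [-1.9, 0.1, 0.7]
width: -0.002
grip_force: 0.6
```

```bash
python3 rel.py
```

```text
t 14.32 TCP in mould mm [-18.1  53.4  88.3] F(mould) [-1.8 -0.2  0.7] w -0.002 q [ 0.16  0.14  2.05 -0.    0.96  1.26]
tool axes in mould
 [[ 0.804  0.594  0.   ]
 [ 0.594 -0.804 -0.   ]
 [ 0.     0.    -1.   ]]
```

Continue along +x of the mould in ~2 mm steps until the stop.

move_arm(series=[0,0.16,0.12,0,0,0,0,0,0.16,0.12,0,0,0,0])

```text
time: 14.58
tool_pos: [0.5265, 0.1069, 0.0913]
tcp_rot: [3.056, 0.728, 0.0]
wrist_force: [-1.1, 1.2, 0.6]
width: 0.0
grip_force: 0.6
```

move_arm(series=[0,0.08,0.06,0,0,0,0,0,0.08,0.06,0,0,0,0])

```text
time: 14.82
tool_pos: [0.5281, 0.1065, 0.0912]
tcp_rot: [-3.056, -0.728, 0.001]
wrist_force: [-3.9, 0.0, 1.6]
width: 0.001
grip_force: 1.5
```

move_arm(series=[0,0.08,0.06,0,0,0,0,0,0.08,0.06,0,0,0,0])

```text
time: 15.08
tool_pos: [0.5285, 0.1061, 0.0909]
tcp_rot: [-3.055, -0.728, 0.007]
wrist_force: [-8.8, 0.7, 4.5]
width: -0.001
grip_force: 3.6
```

```bash
python3 rel.py
```

```text
t 15.07 TCP in mould mm [-12.1  53.   87.9] F(mould) [-8.8 -0.8  4.5] w -0.001 q [0.15 0.15 2.03 0.   0.96 1.25]
tool axes in mould
 [[ 0.804  0.594 -0.004]
 [ 0.594 -0.804 -0.001]
 [-0.004 -0.002 -1.   ]]
```

move_arm(series=[0,0.08,0.06,0,0,0,0,0,0.08,0.06,0,0,0,0])

```text
time: 15.32
tool_pos: [0.5288, 0.1056, 0.0905]
tcp_rot: [-3.055, -0.728, 0.012]
wrist_force: [-11.7, 0.2, 7.3]
width: -0.003
grip_force: 5.5
```

move_arm(series=[0,-1.2,-0.6,0,0,0,0,0,-1.5,-0.5,0,0,0,0,0,0,0,-5,0,0,0,0,0,0,-5,0,0,0,0,-5,0,-5,0,0,0])

```text
time: 15.95
tool_pos: [0.4654, 0.0839, 0.2381]
tcp_rot: [3.055, 0.73, 0.007]
wrist_force: [1.0, -0.4, 1.2]
width: 0.003
grip_force: 0.0
```

move_arm(series=[0,-3.5,4.8,0,0,0,0,0,-3.5,4.8,0,0,0,0,0,-3.5,4.8,0,0,0,0,0,0,0,0,0,0,0])

```text
time: 16.45
tool_pos: [0.434, -0.0959, 0.2358]
tcp_rot: [3.057, 0.718, 0.002]
wrist_force: [0.2, 0.6, -0.2]
width: 0.002
grip_force: 0.0
```

Run:
```python
from rel import *
here()
a=read_camera("top")[165:265,160:300,::-1];b=read_camera("side")[175:300,200:340,::-1]
cv2.imwrite("topf.png",a)
a=cv2.copyMakeBorder(a,0,25,0,0,cv2.BORDER_CONSTANT)
cv2.imwrite("pics/both2.png",cv2.resize(cv2.hconcat([a,b]),(798,356),interpolation=cv2.INTER_CUBIC))
```

```text
t 16.45 TCP in mould mm [ -71.4 -161.9  232.8] F(mould) [ 0.1  0.6 -0.2] w 0.002 q [-0.27 -0.18  2.08 -0.    1.25  0.84]
tool axes in mould
 [[ 0.808  0.589  0.002]
 [ 0.589 -0.808 -0.001]
 [ 0.001  0.002 -1.   ]]
```

View pics/both2.png

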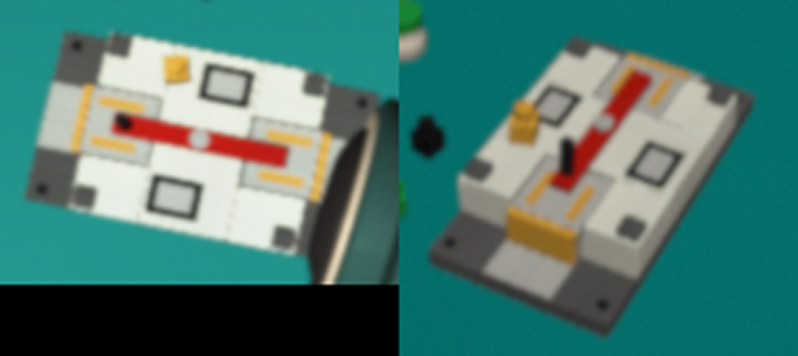

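The bar runs across both slides from (118,123) to (285,156). Its slope matches the line between the pads, (119,45) to (315,84), so it is at its stop. The insert still stands at (177,68) and both slides are home.

```bash
python3 -c "
from workcell import *
print(finish_job())"
```

```text
the job is handed in; nothing more can be done
None
```

The job is handed in: both slides were pushed home first, then the lock bar was swung across them to its stop, and the brass insert still stands on the mould.

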